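# Set out the pink highlighter as a tester

### The job

Pull the pink highlighter up out of the wooden display stand and stand it in the empty blue cup, same end down, so that customers can try it; it may lean against the cup's rim. Leave the two yellow highlighters in the stand.

Things in the scene. Friction and masses are not known exactly. Their poses are not given: they have to be found in the camera images.
- pink_mid (a point): Centre of the loose pink highlighter, a flat pen 122 mm long, 25 mm wide, 18 mm thick, about 20 g, standing upright in one of the three wells of the wooden stand. It sticks out 72 mm; its top is 142 mm above the counter. Axes: y along the pen, up at the start; x across its 25 mm width, square to the row of wells (nothing stands beside it that way); z through its 18 mm thickness, along the row.
- yellow_a_mid (a point): Centre of a yellow highlighter, same size and axes, in another well; it stays there. The light wooden stand is fixed to the counter: block 62 x 166 mm, top 70 mm above the counter, on a black foot 78 x 182 mm. Its wells are 52 mm apart in a row, 50 mm deep, floors 20 mm above the counter, 2 to 4 mm wider than a pen; only friction holds the pens.
- yellow_b_mid (a point): Centre of the other yellow highlighter, likewise in the stand, so its top too is 142 mm above the counter: a pen carried sideways over it must be lifted clear. It stays there.
- cup_floor (a point): Centre of the inner floor of the empty round blue cup, fixed to the counter; z up. Inner diameter 60 mm, outer 68 mm, wall 4 mm; the inner floor is 6 mm above the counter, the rim 69 mm above this point (75 mm above the counter).
Things that resemble listed ones, but are neither listed nor needed, are in the scene too. Leave any purple look-alike of the part that bears pink_mid alone.

How it is judged:
On the way:
1. the pink highlighter is pulled clear above the stand (height (world z) of pink_mid above 0.135 m), for 0.1 s.
At the end, for the whole second after the job is handed in: The pink highlighter stands or leans in the blue cup, same end down: its centre is within 30 mm of the cup's axis and 35 to 68 mm above the cup's floor, it leans less than 45 degrees, is released and at rest; both yellow highlighters are in their wells, within 15 mm of where they were (horizontal distance between pink_mid and cup_floor below 0.03 m and z of pink_mid in the frame of cup_floor between 0.035 and 0.068 m and angle between pink_mid's own y axis and vertical below 0.8 rad and linear speed of pink below 0.03 m/s and distance of each of yellow_a_mid, yellow_b_mid from where it was at the start of the episode below 0.015 m); the robot touches nothing.
It fails at once if a yellow highlighter is pulled up out of its well (distance of any of yellow_a_mid, yellow_b_mid from where it was at the start of the episode above 0.04 m).
It also fails if it takes over 40 s, if anything falls off the work surface, if the arm or the gripper's body presses on something with over 40 N, if the wrist force passes 120 N, or if a joint passes its speed limit or range.

### The arm

A 6-joint arm with a two-finger parallel gripper is mounted at the origin on a cart in front of the work surface, level with it; the furniture and walls round the work are solid. World frame = base frame: x ahead of the robot, y to its left, z up, the work surface at z = 0. Lengths are in m, angles in rad, forces in N, time in s.
With the tool pointing down it reaches from about 0.425 to 0.95 m from the base axis. Payload 14.7 kg.
Tool frame: the origin (TCP) lies between the finger pads; the fingertips stand 17 mm ahead of it and the grasp point (between the pads) lies 2 mm behind it; z points along the fingers, y is the line along which they close (so a half turn about z gives the same grasp; the last joint's range is limited). The gripper opens to 85 mm and grips with 20 to 120 N. Pads are 22 mm wide; open, the fingers measure 114 mm over their backs; the gripper's body (76 mm by 85 mm) begins 54 mm behind the grasp point. The pads swing forward as they close: fully open they stand 13 mm farther back than shut.
Start: joints at [-1.294, 0.48, 1.596, -0, 1.065, -0.047], TCP at [0.207, -0.616, 0.248] pointing down, gripper open.
Joint ranges: [-2.75, 2.75], [-0.82, 2.05], [0.23, 2.67], [-1.56, 4.7], [0.09, 2.69], [-2.92, 2.92]. Speed limits (rad/s): [1.89, 1.89, 2.39, 3.01, 3.01, 3.01].

### API

Orientations are given as a rotation vector (axis times angle).
In Python, from rig import manip gives the robot as it stands.
- The arm moves only by the tool step_arm, never from a script. Its argument "deltas" is a list of rows, each a list of 2 entries, a list of its own where there are three numbers: the shift along the tool's x, y, z in units of 40 mm (1.0 is 40 mm), then the turn about the tool's z in rad. In form: [[[tx, ty, tz], spin], ...]. A call has 1 to 5 rows; each row is the pose to reach, as a shift and turn from the pose commanded when the call began, along the tool's axes at that moment; what a row does not reach only later rows make up. A row lasts 1/12 s, in which the tool goes at most 41.7 mm and 7.16 degrees, less where a joint would pass 70% of its speed; a pose out of reach is approached as far as the arm can. A call with a gripper value outside its range is refused whole. "claw" is the closure, from 0 (fully open) to 1 (shut), set as the call begins (left out, the last holds). The fingers move at their own pace and stop on an object; the grip force is fixed at half the most. Time passes only in rows, so rows that repeat a pose let the fingers close. It gives the time, the measured TCP pose, the force, the opening and the grip force at its end, in the units of the state.
- manip.sense(): the state, without advancing time (a new reading comes with each control period).
- manip.read_camera(name): name is "side" or "top"; returns a dict with "color" (420x560x3 uint8, blue, green, red), "intrinsics" (3x3 intrinsics, pixels), "R" (3x3) and "t" (3): a world point X has camera coordinates R X + t. Camera axes: x right, y down, z forward; pixel columns grow to the right and rows downward; lengths in m; the calibration is good to about 2 mm. A picture is of the moment at which its call begins. There is no depth.
- manip.close_job(): hands the job in; it is judged then, once.
The state is a dict: "t": time; "joint_positions": joint angles; "joint_vel": joint speeds; "joint_torque": joint torques, N m; "ee_pos": TCP position; "eef_rot": TCP orientation; "wrist_force": force on the tool from outside, world axes, zero at the start; "wrist_torque": the same for the moment, N m; "grip_width": finger opening in m; "grasp_force": force on a finger pad.
Only numpy, scipy, OpenCV 4.12 (cv2) and the standard library are available. Lean on these libraries where they do the work, as an engineer would, in place of code of your own. Each camera call takes 0.05 s, during which the arm holds its last target. There are 200 camera calls.

## Working session

There is one attempt and no reset: what is moved stays moved. The work goes in short steps, Python scripts to look and compute and a tool call to move; the robot and the scene stay as the last step left them, time stands still between calls to the robot, and variables do not carry over. Pictures are saved under pics/ and viewed, at most 10 in all, crops included, and the job is handed in when it is done.

Besides the shell and the picture viewer there is one more tool, called after "Request:" as a command line: name --argument value ..., lists and objects as JSON in quotes. step_arm: Moves the arm, as the interface text tells. Its arguments: {"type":"object","properties":{"deltas":{"type":"array"},"claw":{"type":"number"}},"required":["deltas"]}

```bash
mkdir -p pics; python3 - <<'E'
from rig import manip
import cv2,pickle
d={}
for n in("side","top"):
    c=manip.read_camera(n);d[n]=c;cv2.imwrite(f"pics/{n}0.png",c["color"])
    print(n,c["R"].round(3).tolist(),c["t"].round(3),c["intrinsics"][0,0])
pickle.dump(d,open("d.pkl","wb"))
s=manip.sense();print(s["t"],s["ee_pos"],s["eef_rot"],s["grip_width"])
E
```

```text
side [[-0.949, -0.315, 0.015], [-0.195, 0.548, -0.813], [0.248, -0.775, -0.581]] [0.494 0.181 0.792] 393.9260927518658
top [[-0.006, -1.0, -0.003], [-0.991, 0.006, -0.135], [0.135, 0.002, -0.991]] [0.016 0.558 1.042] 502.61421896280166
0.1 [ 0.20673745 -0.61585977  0.24771821] [-3.09940310e+00 -5.06178570e-01  2.08475031e-04] 0.08544561471115539
```

View pics/side0.png

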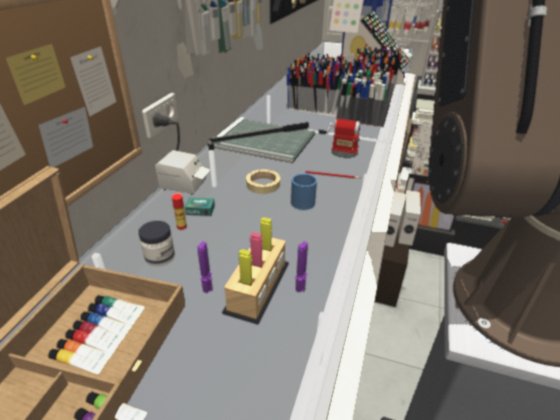

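View pics/top0.png

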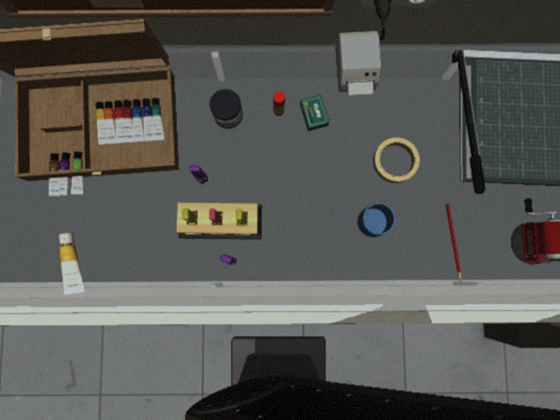

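The side view shows pink at (256,248) between the yellows at (266,233) and (245,265), purple look-alikes at (204,265) and (302,265), and the cup at (304,191). In the top view the stand is at (217,219), pink at (215,215) and the cup at (378,219).

```bash
cat > h.py <<'E'
import numpy as np,cv2
def ray(c,uv,z):
    d=c["R"].T@np.linalg.solve(c["intrinsics"],[uv[0],uv[1],1.]);o=-c["R"].T@c["t"]
    return o+d*(z-o[2])/d[2]
def blobs(c,lo,hi,box,amin=15):
    h=cv2.cvtColor(c["color"],cv2.COLOR_BGR2HSV);m=cv2.inRange(h,lo,hi)
    k=np.zeros_like(m);x0,y0,x1,y1=box;k[y0:y1,x0:x1]=m[y0:y1,x0:x1]
    n,l,s,_=cv2.connectedComponentsWithStats(k)
    return [np.argwhere(l==i)[:,::-1] for i in range(1,n) if s[i,4]>=amin]
E
python3 - <<'E'
import pickle;from h import *
d=pickle.load(open("d.pkl","rb"))
P=dict(pink=((155,110,60),(179,255,255)),yel=((25,140,90),(42,255,255)),blue=((100,100,40),(118,255,255)),wood=((12,60,100),(24,255,255)))
for n,bx,cb in(("top",(170,195,270,245),(350,190,410,250)),("side",(210,210,320,320),(280,165,330,220))):
    c=d[n]
    for k in P:
        for b in blobs(c,*P[k],cb if k=="blue" else bx):
            r=cv2.minAreaRect(b.astype(np.float32));t=b[b[:,1]<=b[:,1].min()+2].mean(0)
            print(n,k,len(b),b.min(0),b.max(0),np.round(r[0],1),np.round(r[1],1),round(r[2],1))
            if n=="top" and k=="wood": print(ray(c,r[0],.07))
            if k=="blue": print("cup c",ray(c,r[0],.075 if n=="top" else .04))
    big=cv2.resize(c["color"][bx[1]-20:bx[3]+10,bx[0]:bx[2]],None,fx=5,fy=5)
    cv2.imwrite(f"pics/{n}c.png",big);print(big.shape)
E
```

```text
top pink 79 [210 209] [220 223] [213.6 217. ] [16.   7.3] 67.4
top yel 57 [183 209] [188 220] [185.5 214.5] [11.  5.] 90.0
top yel 59 [236 209] [241 219] [238.5 214. ] [10.  5.] 90.0
top blue 669 [362 203] [394 235] [378.4 218.3] [31.3 32.6] 63.4
cup c [ 0.52364461 -0.20182749  0.075     ]
top wood 1359 [176 202] [257 233] [216.5 217.8] [80.8 30.6] 0.8
[0.52722622 0.13311189 0.07      ]
(400, 500, 3)
side pink 302 [251 233] [261 265] [256. 249.] [32. 10.] 90.0
side yel 265 [261 218] [270 249] [265.5 233.5] [31.  9.] 90.0
side yel 350 [240 250] [251 283] [245.2 266.5] [33.4 10.7] 87.6
side blue 371 [293 175] [315 207] [304. 191.] [32. 22.] 90.0
cup c [ 0.52088985 -0.20370358  0.04      ]
side wood 2043 [225 232] [284 318] [254.2 274.1] [42.2 87.8] 27.0
(700, 550, 3)
```

View pics/topc.png

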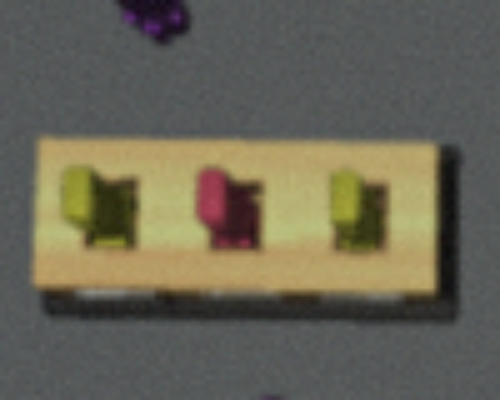

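The crop shows the pink cap centred at about crop (211,197), which is image (212.2,214.4). The stand spans image x 177–258 and y 202–233, nearly aligned with world y.

```bash
python3 - <<'E'
import pickle;from h import *
d=pickle.load(open("d.pkl","rb"));c=d["top"]
print("pink top",ray(c,(212.2,214.4),.142),"yel",ray(c,(185.2,214.3),.142),ray(c,(239,214),.142),"stand",ray(c,(217.7,217.9),.07))
print("side: pink top",ray(d["side"],(257,234.5),.142), "cup rim top", ray(c,(378.4,218.5),.075))
from scipy.spatial.transform import Rotation as R
from rig import manip
s=manip.sense();M=R.from_rotvec(s["eef_rot"]).as_matrix();print(M.round(3))
for n,t in(("pink",[.525,.135,.25]),):
    print(n,M.T@(np.array(t)-s["ee_pos"])/.04)
E
```

```text
pink top [0.52592143 0.1330646  0.142     ] yel [0.52642532 0.18532232 0.142     ] [0.5263936  0.08121452 0.142     ] stand [0.52698389 0.13066487 0.07      ]
side: pink top [0.52392914 0.1328541  0.142     ] cup rim top [ 0.52322953 -0.20181346  0.075     ]
[[ 0.948  0.318 -0.   ]
 [ 0.318 -0.948  0.001]
 [ 0.    -0.001 -1.   ]]
pink [ 13.5152046  -15.26489038  -0.03903297]
```

Request:
step_arm --deltas '[[[8.3,-5.6,0],-1.247],[[8.3,-5.6,0],-1.247],[[8.3,-5.6,0],-1.247],[[8.3,-5.6,0],-1.247],[[8.3,-5.6,0],-1.247]]' --claw 0

```text
t: 0.52
ee_pos: [0.334, -0.449, 0.248]
eef_rot: [-2.79, -1.443, 0.0]
wrist_force: [0.5, -0.5, -0.3]
grip_width: 0.0852
grasp_force: 0.0
```

Request:
step_arm --deltas '[[[14.6,-4.6,0],-0.622],[[14.6,-4.6,0],-0.622],[[14.6,-4.6,0],-0.622],[[14.6,-4.6,0],-0.622],[[14.6,-4.6,0],-0.622]]'

```text
t: 0.93
ee_pos: [0.3984, -0.2508, 0.2482]
eef_rot: [-2.215, -2.228, -0.0]
wrist_force: [1.4, -1.2, -0.6]
grip_width: 0.0855
grasp_force: 0.0
```

```bash
cat > w.py <<'E'
import sys;from h import *;from rig import manip
from scipy.spatial.transform import Rotation as R
s=manip.sense();M=R.from_rotvec(s["eef_rot"]).as_matrix()
t=np.array([float(x) for x in sys.argv[1:4]])
a=np.arctan2(M[1,0],M[0,0]);print(s["t"],s["ee_pos"].round(4),"move",(M.T@(t-s["ee_pos"])/.04).round(3),"spin",round(a-np.pi/2,4),s["wrist_force"])
E
python3 w.py .525 .133 .25
```

```text
0.9333 [ 0.3984 -0.2508  0.2482] move [ 9.577  3.223 -0.044] spin 0.0059 [ 1.40446011 -1.23587612 -0.6243737 ]
```

Request:
step_arm --deltas '[[[9.6,3.2,0],0],[[9.6,3.2,0],0],[[9.6,3.2,0],0],[[9.6,3.2,0],0],[[9.6,3.2,0],0]]'

```text
t: 1.35
ee_pos: [0.4643, -0.0531, 0.2483]
eef_rot: [2.222, 2.221, 0.0]
wrist_force: [0.1, -1.1, -0.0]
grip_width: 0.0858
grasp_force: 0.0
```

```bash
python3 w.py .525 .133 .25
```

```text
1.35 [ 0.4643 -0.0531  0.2483] move [ 4.653  1.516 -0.042] spin -0.0002 [ 0.09049851 -1.1404958  -0.04015149]
```

Request:
step_arm --deltas '[[[4.65,1.52,0],0],[[4.65,1.52,0],0],[[4.65,1.52,0],0],[[4.65,1.52,0],0],[[4.65,1.52,0],0]]'

```text
t: 1.77
ee_pos: [0.5256, 0.1342, 0.2482]
eef_rot: [-2.22, -2.223, -0.001]
wrist_force: [-0.1, -0.6, 0.1]
grip_width: 0.0855
grasp_force: 0.0
```

```bash
python3 w.py .525 .133 .185; python3 - <<'E'
from h import *;from rig import manip
c=manip.read_camera("side");cv2.imwrite("pics/s1.png",cv2.resize(c["color"][150:330,180:360],None,fx=3,fy=3))
E
```

```text
1.7667 [0.5256 0.1342 0.2482] move [-0.03  -0.014  1.579] spin 0.0012 [-0.09994566 -0.55887677  0.08924108]
```

View pics/s1.png

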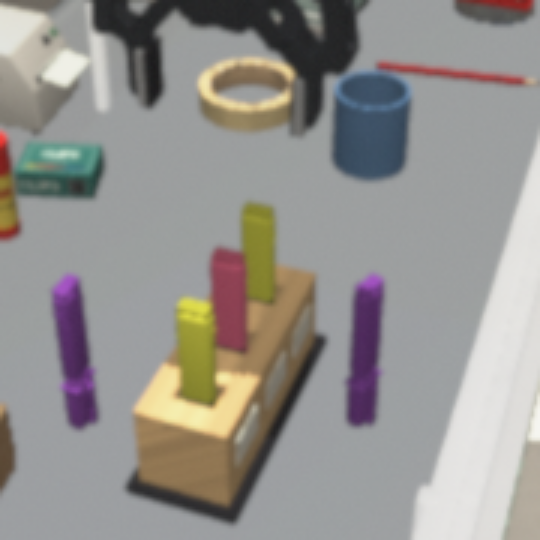

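The gripper (fingers at about crop (145,80) and (305,100)) is above the stand and closes across the row. The purple pens at (75,350) and (365,350) are well outside the fingers. I'll descend now.

Request:
step_arm --deltas '[[[-0.03,0,0.8],0],[[-0.03,0,1.6],0],[[-0.03,0,2.4],0],[[-0.03,0,3.1],0],[[-0.03,0,3.38],0]]'

```text
t: 2.23
ee_pos: [0.523, 0.1292, 0.1097]
eef_rot: [-2.219, -2.22, 0.006]
wrist_force: [0.0, -0.2, -0.3]
grip_width: 0.0857
grasp_force: 0.0
```

Request:
step_arm --deltas '[[[0,0,0],0],[[0,0,0],0],[[0,0,0],0],[[0,0,0],0],[[0,0,0],0]]' --claw 1

```text
t: 2.65
ee_pos: [0.5259, 0.1297, 0.1145]
eef_rot: [2.221, 2.22, 0.003]
wrist_force: [-0.5, -0.6, 0.2]
grip_width: 0.0255
grasp_force: 0.0
```

Request:
step_arm --deltas '[[[0,0,0],0],[[0,0,0],0],[[0,0,0],0],[[0,0,0],0],[[0,0,0],0]]'

```text
t: 3.07
ee_pos: [0.526, 0.1298, 0.1145]
eef_rot: [2.221, 2.22, 0.003]
wrist_force: [-0.4, -0.7, 10.1]
grip_width: 0.0243
grasp_force: 60.7
```

Request:
step_arm --deltas '[[[0,0,-0.2],0],[[0,0,-0.5],0],[[0,0,-0.8],0],[[0,0,-1.1],0],[[0,0,-1.4],0]]'

```text
t: 3.48
ee_pos: [0.5252, 0.1296, 0.1706]
eef_rot: [2.221, 2.221, 0.001]
wrist_force: [0.4, 0.2, 0.3]
grip_width: 0.0242
grasp_force: 59.8
```

Request:
step_arm --deltas '[[[0,0,-0.5],0],[[0,0,-1.0],0],[[0,0,-1.5],0],[[0,0,-2.0],0],[[0,0,-2.4],0]]'

```text
t: 3.9
ee_pos: [0.5252, 0.1297, 0.2676]
eef_rot: [2.221, 2.221, 0.002]
wrist_force: [0.2, 0.7, -0.2]
grip_width: 0.0245
grasp_force: 59.8
```

```bash
python3 w.py .5235 -.202 .26; python3 - <<'E'
from h import *;from rig import manip
c=manip.read_camera("side");cv2.imwrite("pics/s2.png",cv2.resize(c["color"][120:320,180:360],None,fx=3,fy=3))
E
```

```text
3.9 [0.5252 0.1297 0.2676] move [-8.291 -0.042  0.188] spin 0.0 [ 0.21930793  0.70651877 -0.15121372]
```

View pics/s2.png

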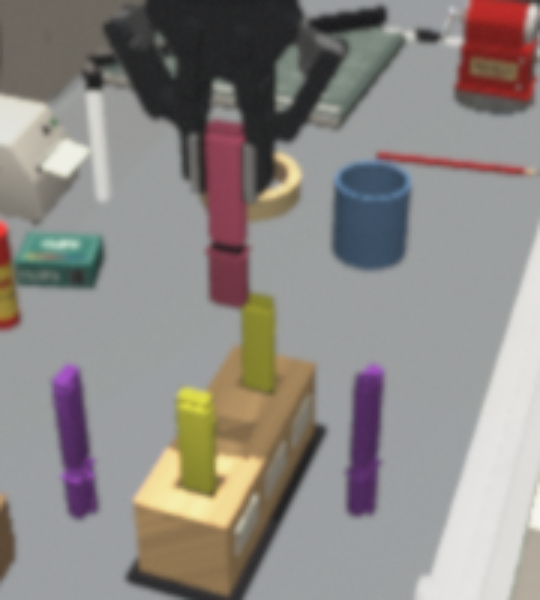

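Pink is clear of the stand and hangs vertically in the grip, with its bottom at crop (228,300). Both yellows are still in place. I'll carry it to the cup.

Request:
step_arm --deltas '[[[-0.6,0,0],0],[[-1.5,0,0],0],[[-2.5,-0.02,0],0],[[-3.5,-0.03,0],0],[[-4.5,-0.04,0],0]]'

```text
t: 4.37
ee_pos: [0.523, -0.0519, 0.266]
eef_rot: [2.22, 2.222, 0.001]
wrist_force: [1.1, -0.5, 0.0]
grip_width: 0.0245
grasp_force: 59.8
```

Request:
step_arm --deltas '[[[-1,0,0],0],[[-2,0,0],0],[[-3,0,0],0],[[-3.6,0,0],0],[[-3.8,0,0],0]]'

```text
t: 4.78
ee_pos: [0.5232, -0.206, 0.2658]
eef_rot: [2.223, 2.217, -0.0]
wrist_force: [0.0, -0.6, -1.1]
grip_width: 0.0241
grasp_force: 59.8
```

Request:
step_arm --deltas '[[[0,0,0],0],[[0,0,0],0],[[0,0,0],0]]'

```text
t: 5.03
ee_pos: [0.5234, -0.2013, 0.2654]
eef_rot: [-2.221, -2.222, -0.0]
wrist_force: [-0.3, 0.6, -0.4]
grip_width: 0.0245
grasp_force: 59.8
```

```bash
python3 w.py .5235 -.203 .105; python3 - <<'E'
from h import *;from rig import manip
c=manip.read_camera("side");cv2.imwrite("pics/s3.png",cv2.resize(c["color"][80:260,220:400],None,fx=3,fy=3))
for b in blobs(c,(155,110,60),(179,255,255),(260,80,335,215)):
    if len(b)>100:
        r=b[:,1].max();bt=b[b[:,1]>=r-2].mean(0);print(len(b),b.min(0),b.max(0),bt,ray(c,(bt[0],r),.175))
E
```

```text
5.0333 [ 0.5234 -0.2013  0.2654] move [-4.500e-02  4.000e-03  4.009e+00] spin 0.0006 [-0.25912111  0.61012605 -0.43137601]
372 [302  99] [312 146] [305.         144.89473684] [ 0.52324593 -0.19573889  0.175     ]
```

View pics/s3.png

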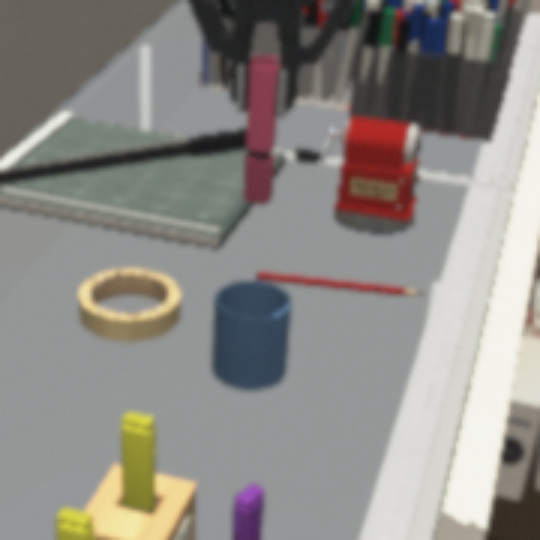

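Pink hangs over the cup with its bottom at crop (258,200) and the cup at (252,335). Its centre is within a few mm of the cup axis, so I'll lower it.

Request:
step_arm --deltas '[[[0,0,0.6],0],[[0,0,1.2],0],[[0,0,1.8],0],[[0,0,2.3],0],[[0,0,2.7],0]]'

```text
t: 5.5
ee_pos: [0.5231, -0.2008, 0.1557]
eef_rot: [-2.219, -2.222, 0.001]
wrist_force: [-0.3, 0.1, -0.9]
grip_width: 0.0245
grasp_force: 59.8
```

Request:
step_arm --deltas '[[[0,0,0.4],0],[[0,0,0.8],0],[[0,0,1.1],0],[[0,0,1.27],0],[[0,0,1.3],0]]'

```text
t: 5.92
ee_pos: [0.523, -0.2012, 0.1041]
eef_rot: [-2.219, -2.222, 0.001]
wrist_force: [-1.2, 0.5, -1.0]
grip_width: 0.0243
grasp_force: 59.8
```

Request:
step_arm --deltas '[[[0,0,0],0],[[0,0,0],0],[[0,0,0],0]]'

```text
t: 6.17
ee_pos: [0.524, -0.2024, 0.106]
eef_rot: [2.22, 2.221, 0.001]
wrist_force: [-0.6, -0.6, -0.4]
grip_width: 0.0244
grasp_force: 59.8
```

Request:
step_arm --deltas '[[[0,0,0.05],0],[[0,0,0.1],0],[[0,0,0.1],0]]'

```text
t: 6.42
ee_pos: [0.5234, -0.2024, 0.101]
eef_rot: [2.222, 2.221, -0.0]
wrist_force: [-0.4, 0.3, -0.2]
grip_width: 0.0243
grasp_force: 59.8
```

Request:
step_arm --deltas '[[[0,0,0],0],[[0,0,0],0],[[0,0,0],0],[[0,0,0],0],[[0,0,0],0]]' --claw 0

```text
t: 6.83
ee_pos: [0.5235, -0.2024, 0.1011]
eef_rot: [-2.221, -2.221, -0.0]
wrist_force: [0.4, 0.6, -0.8]
grip_width: 0.0831
grasp_force: 0.0
```

Request:
step_arm --deltas '[[[0,0,0],0],[[0,0,0],0],[[0,0,0],0],[[0,0,0],0],[[0,0,0],0]]'

```text
t: 7.25
ee_pos: [0.5235, -0.2024, 0.1011]
eef_rot: [-2.221, -2.221, 0.0]
wrist_force: [0.6, 0.4, -0.1]
grip_width: 0.0853
grasp_force: 0.0
```

```bash
python3 - <<'E'
from h import *;from rig import manip
c=manip.read_camera("side");cv2.imwrite("pics/s4.png",cv2.resize(c["color"][110:250,230:370],None,fx=4,fy=4))
E
```

```text
(no output)
```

View pics/s4.png

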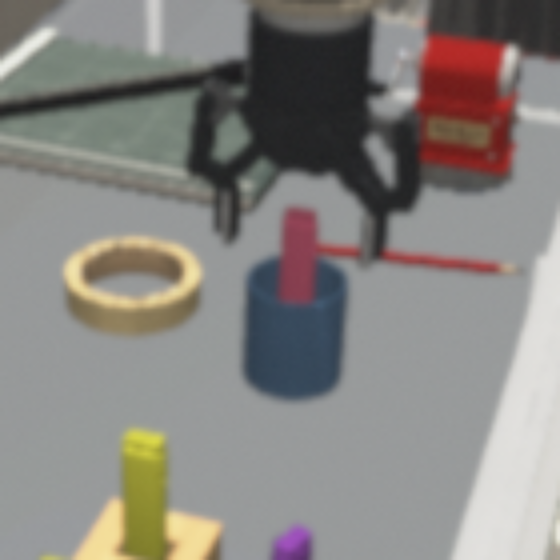

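The pen is released and stands upright in the cup at crop (298,255), clear of both fingers. I'll retreat straight up.

Request:
step_arm --deltas '[[[0,0,-0.3],0],[[0,0,-0.7],0],[[0,0,-1.2],0],[[0,0,-1.9],0],[[0,0,-2.6],0]]'

```text
t: 7.72
ee_pos: [0.5229, -0.2021, 0.2057]
eef_rot: [-2.221, -2.221, 0.001]
wrist_force: [0.1, -0.5, -0.3]
grip_width: 0.0852
grasp_force: 0.0
```

Request:
step_arm --deltas '[[[0,0,-0.5],0],[[0,0,-0.8],0],[[0,0,-0.8],0],[[0,0,-0.8],0],[[0,0,-0.8],0]]'

```text
t: 8.13
ee_pos: [0.523, -0.2022, 0.2363]
eef_rot: [-2.221, -2.221, 0.001]
wrist_force: [-0.7, -0.5, -0.2]
grip_width: 0.0854
grasp_force: 0.0
```

```bash
python3 - <<'E'
from h import *;from rig import manip
c=manip.read_camera("side");cv2.imwrite("pics/s5.png",cv2.resize(c["color"][110:310,180:360],None,fx=3,fy=3))
E
```

```text
(no output)
```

View pics/s5.png

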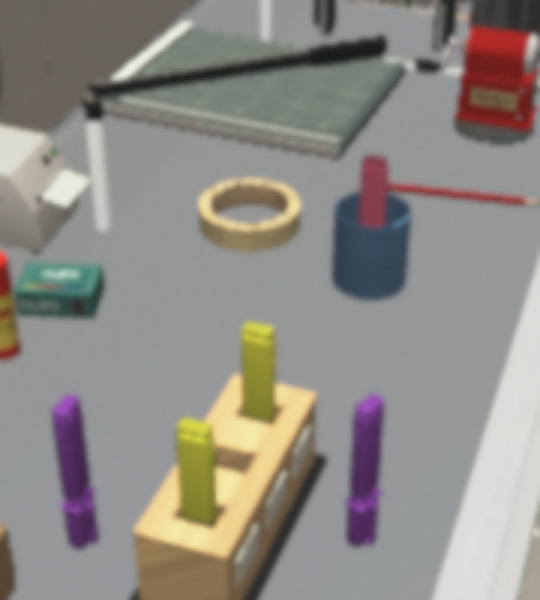

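Pink stands in the cup at crop (373,190). The yellows at (258,370) and (196,470) are in their wells, and the gripper is clear.

```bash
python3 -c "
from rig import manip
print(manip.close_job())"
```

```text
the job is handed in; nothing more can be done
None
```

The pink highlighter stands upright in the blue cup, same end down, with both yellow highlighters still in their wells, and I handed the job in at about 8 s; no verdict came back.

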